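Clear the caddy off the lacquer box and put the round scoop away

TASK

Put the round-bowled scoop away in the lacquer box: first lift the stainless caddy off the lid and set it upright on the round wooden stand, then open the lid, take the round-bowled scoop from the sloping dark bamboo rack and lay it flat inside, hollow side up, and close the lid again. Lower the caddy and the scoop into place in the gripper rather than dropping them, do not tip the caddy, and leave the grey bowl, the whisk and the slim scoop alone.

Things in the scene. Friction and masses are not known exactly. Their poses are not given: they have to be found in the camera images.
- box: dark lacquered box, fixed, 140 (x) x 200 (y) x 70 mm high without lid, walls and floor 6 mm; inside 128 x 188 mm, inner floor 6 mm above the origin. Origin: centre of its underside on the ledge; x points to the hinge side (away from the robot), y along the hinge.
- lid (a joint): angle of the box lid in rad: 0 shut, grows as the front edge swings up and away from the robot, stop at 1.8. Stiff hinge: the lid stays where it is left; about 2.5 N at the bar moves it. The lid is a slab 140 x 200 x 8 mm on the box (top at 78 mm when shut).
- lid_hinge (a point): the hinge line of the lid, at the middle of the upper far edge of the box: 70 mm in +x of the box's origin, 70 mm up. It does not move. Axis along the box's y.
- lid_bar (a point): middle of the lid's brass pull bar: round, 10 mm thick, 110 mm long along the box's y, an arm at each end, 35 mm free gap between bar and lid edge, so it can be straddled from above. Turns with the lid: 180 mm from the hinge line along the lid, 4 mm to its upper side; 74 mm above the ledge when shut. It can turn between the pads: the tool may stay vertical through the swing.
- caddy: stainless steel caddy, plain upright cylinder 60 mm across, 90 mm high, 0.2 to 0.35 kg, loose, standing on the box lid at the start. Origin: centre of its underside; z up its axis.
- stand: round pale wooden stand, fixed disc 110 mm across and 8 mm thick lying on the ledge. Origin: centre of its underside (its top is 8 mm higher).
- rack: fixed dark bamboo rack, origin on the ledge. Its board tops slope up along +x at 35 degrees from (0, 0, 40 mm). Scoops lie up the slope at y = -55 and +55 mm, over an open gap 58 to 122 mm up the slope; pegs flank each handle at 145 mm. A rail at x 100, z 270 mm (18 mm thick, on posts at x 150, y +-135) is above the handles: come in leaning forward, square to the slope.
- round_scoop: bamboo scoop with round hollow bowl, loose, 150 mm long, 80 g, flat underside. Origin: mid length on the underside; x runs from bowl to handle end, z up out of the bowl. Bowl 56 mm across, 26 high, centred at x = -47; handle 14 mm wide (y), 16 high (z 0 to 16), x -19 to +75. On the rack x points up the slope, z square out of it; a good grip is at x = +12 mm.
- slim_scoop: bystander: bamboo scoop of the same length and handle (14 wide, 16 mm high) with a flat narrow blade 22 mm wide and 6 mm thick instead of a bowl, on the rack's other place. Origin and axes as for the round one.
- bowl: bystander: grey crackle-glaze bowl, 116 mm across, 75 mm high, loose on the ledge. Origin: centre of its underside.
- whisk: bystander: bamboo whisk standing on its flared end, 60 mm across, 108 mm high, loose, behind the box. Origin: centre of its underside.

How it is judged:
On the way, in this order (a step that is already met when the one before it is completed fails the run):
1. the caddy, still in the gripper, is lowered upright onto the stand (centres within 22 mm) with the lid still shut (horizontal distance between caddy and stand below 0.022 m and height (world z) of caddy below 0.014 m and angle between caddy's own z axis and vertical below 0.1 rad and contact force between the fingers and caddy above 0.3 N and value of joint lid below 0.1 rad), for 0.05 s.
2. the caddy stands upright on the stand and is let go, the lid still shut (horizontal distance between caddy and stand below 0.022 m and height (world z) of caddy below 0.014 m and angle between caddy's own z axis and vertical below 0.1 rad and contact force between the fingers and caddy below 0.05 N and value of joint lid below 0.1 rad), for 0.2 s.
3. the lid is swung open to more than 1.4 rad (80 degrees) (value of joint lid above 1.4 rad), for 0.2 s.
4. the round scoop, still held, is within 16 mm of the open box's floor, level, hollow side up (11 degrees), its middle within 45 mm of the box's middle along and across (x of round_scoop in the frame of box between -0.045 and 0.045 m and y of round_scoop in the frame of box between -0.045 and 0.045 m and z of round_scoop in the frame of box below 0.022 m and angle between round_scoop's own z axis and vertical below 0.2 rad and contact force between the fingers and round_scoop above 0.3 N and value of joint lid above 1.2 rad), for 0.05 s.
5. the round scoop lies in the open box, let go (x of round_scoop in the frame of box between -0.045 and 0.045 m and y of round_scoop in the frame of box between -0.045 and 0.045 m and z of round_scoop in the frame of box below 0.022 m and angle between round_scoop's own z axis and vertical below 0.2 rad and contact force between the fingers and round_scoop below 0.05 N and value of joint lid above 1.2 rad), for 0.2 s.
At the end, for the whole second after the job is handed in: The lid is shut (below 0.05 rad, 3 degrees); the round scoop lies flat (within 11 degrees), hollow side up, on the box floor, its middle within 45 mm of the box's middle along and across; the caddy stands upright (within 5 degrees) on the stand, centres within 22 mm; both at rest (horizontal distance between caddy and stand below 0.022 m and height (world z) of caddy below 0.014 m and angle between caddy's own z axis and vertical below 0.1 rad and x of round_scoop in the frame of box between -0.045 and 0.045 m and y of round_scoop in the frame of box between -0.045 and 0.045 m and z of round_scoop in the frame of box below 0.022 m and angle between round_scoop's own z axis and vertical below 0.2 rad and value of joint lid below 0.05 rad and linear speed of each of caddy, round_scoop below 0.02 m/s); the robot touches nothing.
It fails at once if the caddy is tipped by more than 35 degrees (angle between caddy's own z axis and vertical above 0.6 rad).
It fails at once if the grey bowl is moved by more than 20 mm (distance of bowl from where it was at the start of the episode above 0.02 m).
It fails at once if the whisk is moved by more than 20 mm or tipped by more than 30 degrees (distance of whisk from where it was at the start of the episode above 0.02 m or angle between whisk's own z axis and vertical above 0.52 rad).
It fails at once if the slim scoop is moved by more than 20 mm (distance of slim_scoop from where it was at the start of the episode above 0.02 m).
It also fails if it takes over 72 s, if anything falls off the work surface, if the arm or the gripper's body presses on something with over 40 N, if the wrist force passes 120 N, or if a joint passes its speed limit or range.

ROBOT

A 6-joint arm with a two-finger parallel gripper is mounted at the origin on the work surface. World frame = base frame: x ahead of the robot, y to its left, z up, the work surface at z = 0. Lengths are in m, angles in rad, forces in N, time in s.
With the tool pointing down it reaches from about 0.375 to 0.975 m from the base axis. Payload 3.8 kg.
Tool frame: the origin (TCP) lies between the finger pads; the fingertips stand 8 mm ahead of it and the grasp point (between the pads) lies 11 mm behind it (tcp_to_tips is the distance from the TCP to the fingertips, in m); z points along the fingers, y is the line along which they close (so a half turn about z gives the same grasp; the last joint's range is limited). The gripper opens to 85 mm and grips with 20 to 120 N. Pads are 22 mm wide; open, the fingers measure 114 mm over their backs; the gripper's body (76 mm by 85 mm) begins 54 mm behind the grasp point. The pads swing forward as they close: fully open they stand 13 mm farther back than shut.
Start: joints at [-1.357, 0.264, 1.604, -0, 1.274, -0.037], TCP at [0.168, -0.654, 0.215] pointing down, gripper open.
Joint ranges: [-2.63, 2.63], [-0.94, 2.18], [0.31, 2.57], [-1.31, 4.45], [0, 2.66], [-2.55, 2.55]. Speed limits (rad/s): [2.57, 2.57, 3.14, 3.14, 3.14, 3.14].

INTERFACE

Orientations are given as a rotation vector (axis times angle).
In Python, from workcell import * gives the robot as it stands.
- The arm moves only by the tool move_arm, never from a script. Its argument "series" is one flat list of numbers, 7 for each row, row after row: the finger opening in cm, from 0 to 8.54, then the shift along the tool's x, y, z in cm, then the turn, a rotation vector about the tool's x, y, z in degrees. A call has 1 to 5 rows; each row shifts and turns the commanded pose from where the row before left it, along the tool's axes as they then stand; what a row does not reach is not made up. A row lasts 1/8 s, in which the tool goes at most 62.5 mm and 10.7 degrees, less where a joint would pass 70% of its speed; a pose out of reach is approached as far as the arm can. A call is refused whole if a number of a shift passes 6.25 or a number of a turn 10.7, either way. A call with a gripper value outside its range is refused whole. The fingers move at their own pace and stop on an object; "grip_force" is the grip in N (left out, the last holds). Time passes only in rows, so rows that do not move let the fingers close. It gives the time, the measured TCP pose, the force, the opening and the grip force at its end, in the units of the state.
- read_state(): the state, without advancing time (a new reading comes with each control period).
- read_camera(name): name is "scene" or "side" or "wrist"; returns the picture (384x512x3 uint8, red, green, blue); there is no depth.
- calibration(name): a dict with "camera_matrix" (3x3 intrinsics, pixels), "rvec" (rotation vector, rad) and "tvec" (3), from world to camera coordinates, as OpenCV has them. Camera axes: x right, y down, z forward; pixel columns grow to the right and rows downward; lengths in m; the calibration is good to about 2 mm. A picture is of the moment at which its call begins: read the wrist's pose just before it. calibration takes no time and is no camera call; for the wrist camera it gives the pose at the moment of the call.
- finish_job(): hands the job in; it is judged then, once.
The state is a dict: "time": time; "q": joint angles; "joint_vel": joint speeds; "joint_torque": joint torques, N m; "tool_pos": TCP position; "tcp_rot": TCP orientation; "wrist_force": force on the tool from outside, world axes, zero at the start; "torque": the same for the moment, N m; "width": opening from 0.0 (shut) to 1.0 (fully open); "grip_force": force on a finger pad.
Only numpy, scipy, OpenCV 4.12 (cv2) and the standard library are available. Lean on these libraries where they do the work, as an engineer would, in place of code of your own. Each camera call takes 0.05 s, during which the arm holds its last target. There are 200 camera calls.

## Working session

There is one attempt and no reset: what is moved stays moved. The work goes in short steps, Python scripts to look and compute and a tool call to move; the robot and the scene stay as the last step left them, time stands still between calls to the robot, and variables do not carry over. Pictures are saved under pics/ and viewed, at most 10 in all, crops included, and the job is handed in when it is done.

Besides the shell and the picture viewer there is one more tool, called after "Emit:" as name(argument=value, ...), one argument or row to a line, values as JSON. move_arm: Moves the arm, as the interface text tells. Its arguments: {"type":"object","properties":{"series":{"type":"array"},"grip_force":{"type":"number"}},"required":["series"]}

```bash
ls; mkdir -p pics; python3 - <<'E'
from workcell import *
import cv2
s=read_state();print(s)
for n in("scene","side"):
    cv2.imwrite(f"pics/{n}0.png",cv2.resize(read_camera(n),(800,600),interpolation=cv2.INTER_CUBIC)[:,:,::-1])
    print(n,calibration(n))
E
```

```text
pics
{'time': 0.0, 'q': array([-1.35686723e+00,  2.64740640e-01,  1.60540767e+00,  1.97597330e-05,
        1.27367553e+00, -3.68960079e-02]), 'joint_vel': array([ 0.00094636, -0.00180524, -0.00116069,  0.0014997 , -0.0004263 ,
       -0.00105326]), 'joint_torque': array([ 2.28880701e-03, -5.15109229e+01, -3.67315578e+01,  3.37048441e-04,
        1.30540301e-02, -9.58843032e-07]), 'tool_pos': array([ 0.16738014, -0.6531184 ,  0.2140523 ]), 'tcp_rot': array([-3.11471352e+00, -3.92675907e-01,  2.80072904e-04]), 'wrist_force': array([-0.08277569, -0.62987352,  0.40647661]), 'torque': array([-0.00104474, -0.00319728, -0.02969413]), 'grip_force': 0.0, 'width': 1.0000442840535932}
scene {'camera_matrix': array([[435.31356889,   0.        , 250.31601165],
       [  0.        , 435.31356889, 189.4507267 ],
       [  0.        ,   0.        ,   1.        ]]), 'rvec': array([ 1.02863531,  2.42491203, -1.07249444]), 'tvec': array([ 0.42663081, -0.26299086,  1.68600194])}
side {'camera_matrix': array([[353.82185828,   0.        , 258.87632989],
       [  0.        , 353.82185828, 190.76055476],
       [  0.        ,   0.        ,   1.        ]]), 'rvec': array([ 0.44212943, -2.67665654,  1.23669829]), 'tvec': array([0.5617114 , 0.18981889, 0.97111488])}
```

View pics/scene0.png

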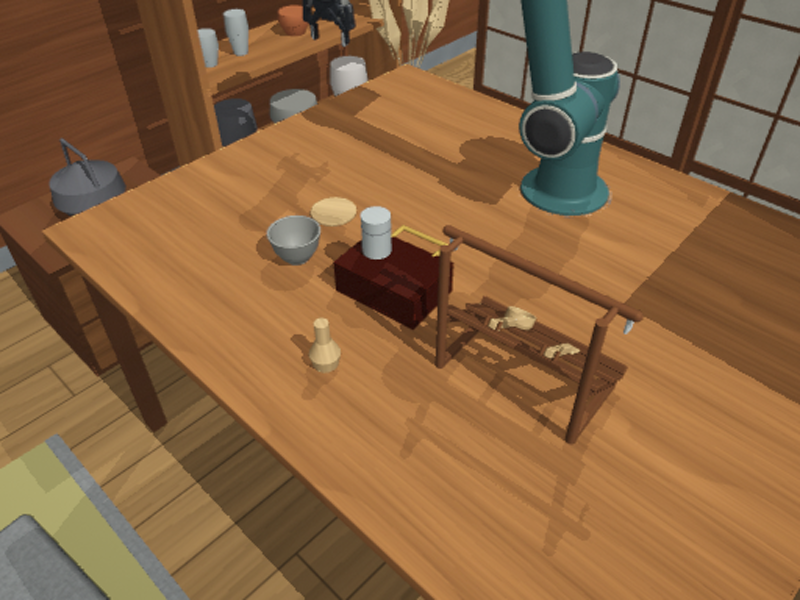

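View pics/side0.png

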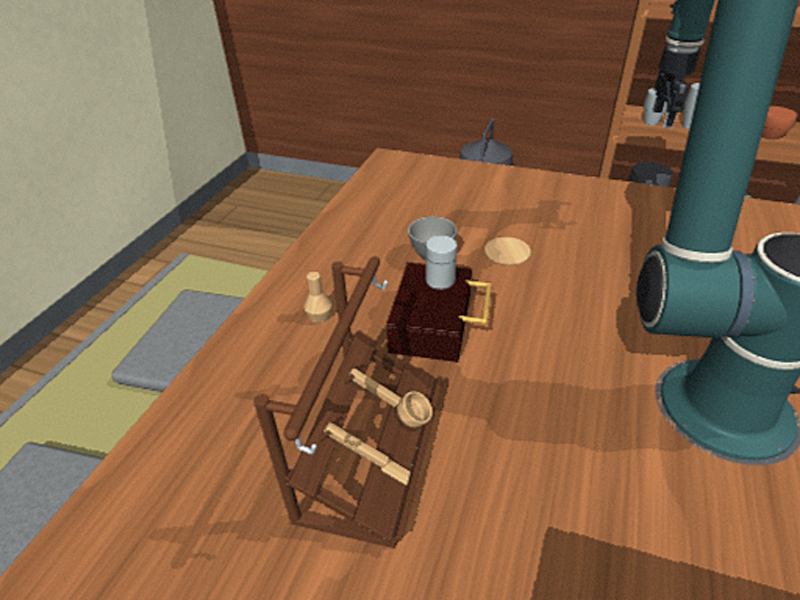

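Scene: the caddy stands on the box at (376,230), with the stand at (333,211), the bowl at (293,240), the whisk at (323,345), and the rack at (530,340). The round scoop is the one nearer the box. I'll enlarge both views.

```bash
python3 - <<'E'
import cv2
from workcell import *
for n,(x0,y0,w,h,k) in dict(scene=(160,115,260,180,3),side=(150,130,200,150,4)).items():
    im=read_camera(n)[y0:y0+h,x0:x0+w]
    cv2.imwrite(f"pics/{n}1.png",cv2.resize(im,None,fx=k,fy=k,interpolation=cv2.INTER_CUBIC)[:,:,::-1])
E
```

```text
(no output)
```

View pics/scene1.png

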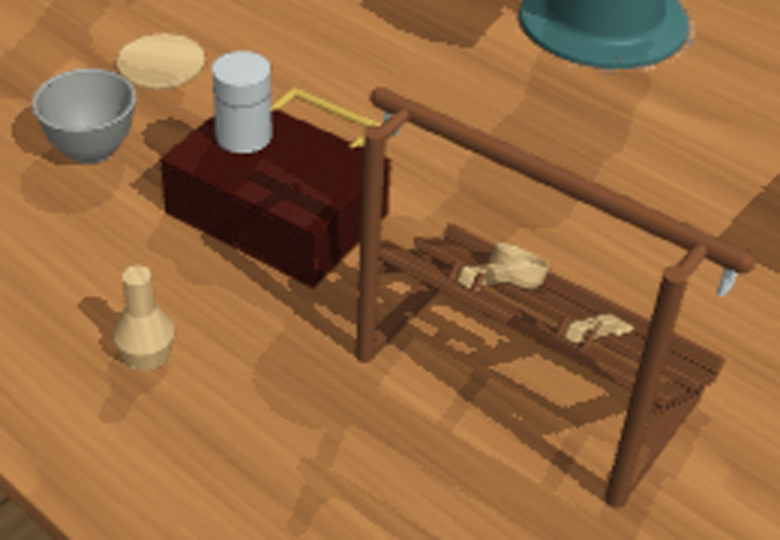

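View pics/side1.png

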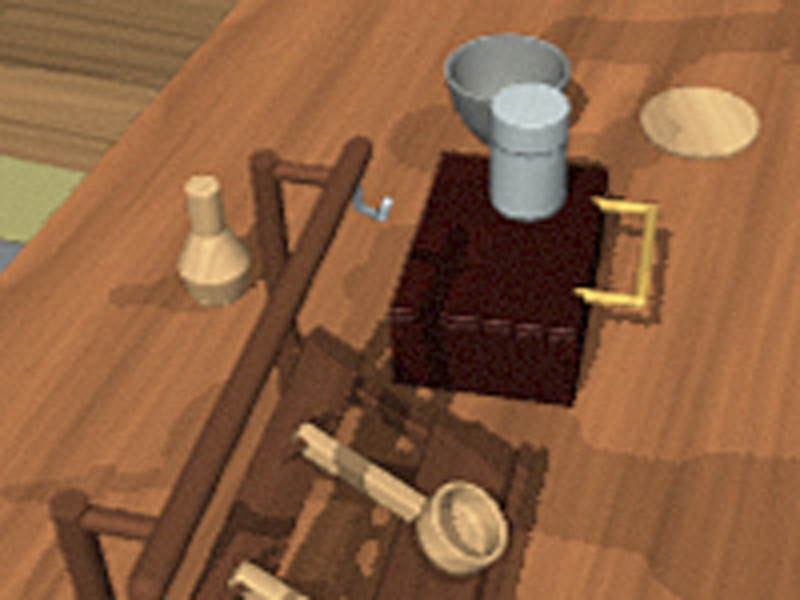

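```bash
cat > h.py <<'E'
from workcell import *
import numpy as np, cv2
from scipy.optimize import least_squares
from scipy.spatial.transform import Rotation as R
CAL={n:calibration(n) for n in("scene","side")}
def px(n,u,v):  # crop pixel -> image
    return {"scene":(160+(u+.5)/3-.5,115+(v+.5)/3-.5),"side":(150+(u+.5)/4-.5,130+(v+.5)/4-.5),
            "SIDE":((u+.5)*.64-.5,(v+.5)*.64-.5)}[n]
def proj(n,P):
    c=CAL[n.lower()];return cv2.projectPoints(np.array(P,float).reshape(-1,3),c["rvec"],c["tvec"],c["camera_matrix"],None)[0][:,0]
def fit(model,obs,p0):
    # obs: list (cam,u,v,key); model(p,key)->3D
    f=lambda p:np.concatenate([proj(n,model(p,k))[0]-px(n,u,v) for n,u,v,k in obs])
    r=least_squares(f,p0,loss='soft_l1');return r.x,r.fun.reshape(-1,2)
def flat(p,k):
    c,s=np.cos(p[2]),np.sin(p[2]);return np.array([p[0]+c*k[0]-s*k[1],p[1]+s*k[0]+c*k[1],k[2]])
E
python3 - <<'E'
from h import *
np.set_printoptions(precision=4,suppress=True)
H=.078
box=[("side",442,153,(.07,.1,H)),("side",607,170,(-.07,.1,H)),("side",578,330,(-.07,-.1,H)),("side",393,308,(.07,-.1,H)),
("side",397,382,(.07,-.1,0)),("side",572,404,(-.07,-.1,0)),("scene",163,162,(.07,.1,H)),("scene",318,222,(.07,-.1,H)),
("scene",390,165,(-.07,-.1,H)),("scene",166,214,(.07,.1,0)),("scene",316,287,(.07,-.1,0)),("side",655,206,(-.11,.055,.076)),("side",643,302,(-.11,-.055,.076))]
p,e=fit(flat,box,[.6,0,0]);print("box",p,e.tolist() if abs(e).max()>2.5 else abs(e).max())
def pt(obs,z):
    q,e=fit(lambda p,k:[p[0],p[1],p[2]+k],obs,[.6,0,z]);
    q2,e2=fit(lambda p,k:[p[0],p[1],z+k],obs,[.6,0]);return q,abs(e).max(),q2,abs(e2).max()
print("caddy",pt([("side",531,107,.09),("scene",242,67,.09),("side",528,198,0),("scene",244,138,0)],.078))
print("stand",pt([("side",700,121,0),("scene",161,60,0)],.008))
print("bowl",pt([("side",508,72,0),("scene",85,98,0)],.075))
print("whisk",pt([("side",215,283,0),("scene",144,352,0)],.005))
def rk(p,k):
    if k[0]=='s':
        a=np.radians(35);x,y,z=k[1:];x=x+p[4]
        return flat(p,(x*np.cos(a)-z*np.sin(a),y+.055,.04+x*np.sin(a)+z*np.cos(a)))
    x,y,z=k;return flat(p,(x,np.sign(y)*p[3] if x==.1 else y,z))
rack=[("scene",369,352,(.15,.135,0)),("scene",618,495,(.15,-.135,0)),("SIDE",297,518,(.15,-.135,0)),
("scene",378,96,(.1,.15,.27)),("scene",745,262,(.1,-.15,.27)),("side",360,147,(.1,.15,.27)),("SIDE",291,433,(.1,-.15,.27)),
("side",463,525,('s',-.047,0,.026)),("side",303,441,('s',.075,0,.012))]
p,e=fit(rk,rack,[.6,-.3,0,.15,.09]);print("rack",p,e)
E
```

```text
box [0.5026 0.0972 0.5183] [[-0.10859117134384633, 86.8220902233835], [11.694238778979297, 74.23267805550523], [-0.6360144541347381, -15.46420736228697], [-0.1551320777251135, -3.644383920389373], [-0.12238309581718454, -3.5696041581562667], [-0.17829688236412267, -15.394332005747145], [113.32161885618075, 32.86469677239634], [-5.820967783410822, 1.6744360114349206], [-19.353709133407563, -8.233328230161618], [109.64105651093604, 34.149827064461164], [-5.104616976521925, -1.4824388681537926], [8.969155306700713, 51.01020762622238], [0.17521917639669482, 0.08370142874116482]]
caddy (array([ 0.5499, -0.0977,  0.076 ]), np.float64(0.6275416873245092), array([ 0.5502, -0.0962]), np.float64(0.6679058876017052))
stand (array([ 0.4534, -0.3467,  0.005 ]), np.float64(0.07245329270665479), array([ 0.4542, -0.3438]), np.float64(0.34658181706859637))
bowl (array([ 0.6219, -0.2782,  0.0722]), np.float64(0.6844468883294326), array([ 0.6223, -0.2761]), np.float64(1.0556188443163137))
whisk (array([0.7899, 0.0025, 0.0036]), np.float64(0.04842411827132764), array([0.79  , 0.0033]), np.float64(0.19994168690681136))
rack [ 0.4811  0.2767  0.1049 -0.1682  0.0498] [[ 81.6871  48.4944]
 [-85.0698 -46.2905]
 [ 35.0691 -85.8451]
 [ -1.1435   0.1134]
 [ -0.2637  -0.1902]
 [ -0.2503  -0.5835]
 [  1.3682   0.0106]
 [ -0.1792  39.3759]
 [ -7.074   36.625 ]]
```

```bash
cat > f2.py <<'E'
from h import *
np.set_printoptions(precision=4,suppress=True)
H=.078
box=[("side",442,153,(.07,-.1,H)),("side",607,170,(-.07,-.1,H)),("side",578,330,(-.07,.1,H)),("side",393,308,(.07,.1,H)),
("side",397,382,(.07,.1,0)),("side",572,404,(-.07,.1,0)),("scene",163,162,(.07,-.1,H)),("scene",318,222,(.07,.1,H)),
("scene",390,165,(-.07,.1,H)),("scene",166,214,(.07,-.1,0)),("scene",316,287,(.07,.1,0)),("side",655,206,(-.11,-.055,.076)),("side",643,302,(-.11,.055,.076))]
p,e=fit(flat,box,[.6,0,0]);print("box",p,e)
def rk(p,k):
    if k[0]=='s':
        a=np.radians(35);x,y,z=k[1:];x=x+p[4]
        return flat(p,(x*np.cos(a)-z*np.sin(a),y-.055,.04+x*np.sin(a)+z*np.cos(a)))
    x,y,z=k;return flat(p,(x,np.sign(y)*p[3] if x==.1 else y,z))
rack=[("scene",369,352,(.15,-.135,0)),("scene",618,495,(.15,.135,0)),("SIDE",297,518,(.15,.135,0)),
("scene",378,96,(.1,-.15,.27)),("scene",745,262,(.1,.15,.27)),("side",360,147,(.1,-.15,.27)),("SIDE",291,433,(.1,.15,.27)),
("side",463,525,('s',-.047,0,.026)),("side",303,441,('s',.075,0,.012))]
p,e=fit(rk,rack,[.6,.25,0,.15,.09]);print("rack",p,e)
E
python3 f2.py
```

```text
box [ 0.5532 -0.0469  0.1455] [[-0.072  -0.8107]
 [ 0.4412 -0.9507]
 [ 0.7417  0.541 ]
 [-0.6385  0.4505]
 [-0.5705  0.5684]
 [ 1.0822  0.7829]
 [-0.8888 -1.2924]
 [-0.4478  3.5578]
 [ 0.8989 -2.3228]
 [-0.1112 -0.3295]
 [ 0.0566  0.4152]
 [-0.4271  0.2067]
 [-0.2682 -0.7976]]
rack [0.4801 0.2802 0.0938 0.1671 0.0706] [[-1.1281  1.2432]
 [-0.8369  1.4175]
 [-0.2819  0.8213]
 [ 0.5154  0.156 ]
 [ 0.0589  0.377 ]
 [ 0.3217  0.3723]
 [ 0.4018  0.4901]
 [ 2.8167 -0.9042]
 [ 0.1101 -2.7949]]
```

```bash
cat >> h.py <<'E'
np.set_printoptions(precision=4,suppress=True)
BOX=np.array([.5532,-.0469,.1455]);RACK=np.array([.4801,.2802,.0938]);CAD=[.550,-.0965];STAND=[.4542,-.344]
def down(yaw,lean=0): # tool x at yaw; lean>0: tool z tilts toward tool x (forward)
    return R.from_euler('z',yaw)*R.from_euler('x',np.pi)*R.from_euler('y',lean)
def now():
    s=read_state();return s['tool_pos'],R.from_rotvec(s['tcp_rot'])
def rows(n,pos,rot,w,start=None):
    p,r=start or now();pos=np.array(pos,float);d=(r.inv()*rot).as_rotvec();out=[]
    a,b=p,r
    for i in range(1,n+1):
        P=p+(pos-p)*i/n;Q=r*R.from_rotvec(d*i/n)
        out.append(np.r_[w,b.inv().apply(P-a)*100,(b.inv()*Q).as_rotvec(degrees=True)]);a,b=P,Q
    for i in range(0,n,5):print("["+",  ".join(",".join(f"{v:.2f}".rstrip('0').rstrip('.') for v in np.round(x,2)+0.) for x in out[i:i+5])+"]")
    return pos,rot
YB=BOX[2]+np.pi/2
E
python3 - <<'E'
from h import *
print(down(0,.6).apply([0,0,1]))
s=rows(12,[*CAD,.215],down(YB),8.54);s=rows(2,[*CAD,.117],down(YB),8.54,s)
E
```

```text
[ 0.5646 -0.     -0.8253]
[8.54,4.24,-3.7,0,-0.01,-0.01,-7,  8.54,4.66,-3.16,0,-0.01,-0.01,-7,  8.54,5.01,-2.57,0,-0.01,-0.01,-7,  8.54,5.29,-1.94,0,-0.01,-0.01,-7,  8.54,5.48,-1.28,0,-0.01,-0.01,-7]
[8.54,5.6,-0.6,0,-0.01,-0.01,-7,  8.54,5.63,0.08,0,-0.01,-0.01,-7,  8.54,5.58,0.77,0,-0.01,-0.01,-7,  8.54,5.44,1.44,0,-0.01,-0.01,-7,  8.54,5.23,2.09,0,-0.01,-0.01,-7]
[8.54,4.93,2.72,0,-0.01,-0.01,-7,  8.54,4.57,3.3,0,-0.01,-0.01,-7]
[8.54,0,0,4.9,0,0,0,  8.54,0,0,4.9,0,0,0]
```

Emit:
move_arm(
  series=[8.54,4.24,-3.7,0,0,0,-7,8.54,4.66,-3.16,0,0,0,-7,8.54,5.01,-2.57,0,0,0,-7,8.54,5.29,-1.94,0,0,0,-7,8.54,5.48,-1.28,0,0,0,-7],
)

```text
time: 0.82
tool_pos: [0.3276, -0.4202, 0.2153]
tcp_rot: [2.852, 1.317, 0.0]
wrist_force: [0.8, -0.5, 0.6]
width: 0.997
grip_force: 0.0
```

Emit:
move_arm(
  series=[8.54,5.6,-0.6,0,0,0,-7,8.54,5.63,0.08,0,0,0,-7,8.54,5.58,0.77,0,0,0,-7,8.54,5.44,1.44,0,0,0,-7,8.54,5.23,2.09,0,0,0,-7],
)

```text
time: 1.45
tool_pos: [0.487, -0.1881, 0.2155]
tcp_rot: [2.323, 2.114, 0.0]
wrist_force: [0.6, -0.0, 0.4]
width: 0.993
grip_force: 0.0
```

Emit:
move_arm(
  series=[8.54,4.93,2.72,0,0,0,-7,8.54,4.57,3.3,0,0,0,-7,8.54,0,0,0,0,0,0],
)

```text
time: 1.82
tool_pos: [0.5516, -0.0936, 0.2152]
tcp_rot: [-2.047, -2.383, -0.001]
wrist_force: [-0.4, -0.5, 0.0]
width: 1.002
grip_force: 0.0
```

```bash
python3 - <<'E'
from h import *
print(now()[0],read_state()['time'])
s=rows(1,[*CAD,.215],down(YB),8.54);s=rows(2,[*CAD,.117],down(YB),8.54,s)
cv2.imwrite("pics/w1.png",cv2.resize(read_camera("wrist"),(640,480))[:,:,::-1])
E
```

```text
[ 0.5516 -0.0936  0.2152] 1.825
[8.54,-0.26,-0.2,0.02,0.02,-0.05,0.34]
[8.54,0,0,4.9,0,0,0,  8.54,0,0,4.9,0,0,0]
```

View pics/w1.png

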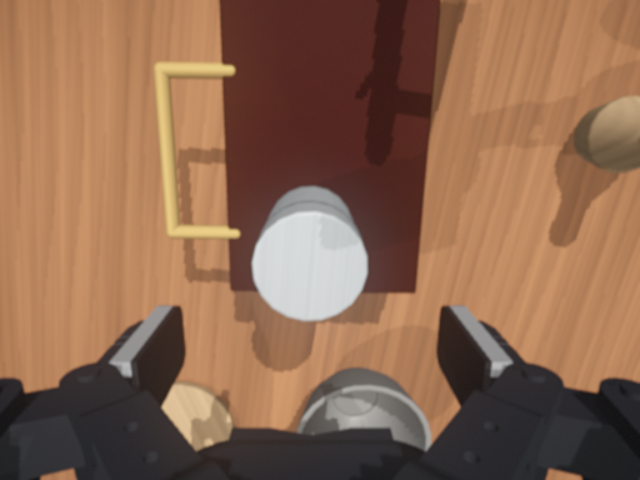

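Wrist view: lid near corners at (231,290) and (415,291), bar from (162,70) to (172,232), caddy top centred at (310,262), and stand at lower left. I'll cross-check the positions from these pixels.

```bash
cat >> h.py <<'E'
def ray(c,u,v,z): # image pixel to plane z
    M=R.from_rotvec(np.ravel(c["rvec"])).as_matrix();C=-M.T@np.ravel(c["tvec"])
    d=M.T@np.linalg.solve(c["camera_matrix"],[u,v,1]);return C+d*(z-C[2])/d[2]
E
python3 - <<'E'
from h import *
c=calibration("wrist");f=lambda u,v,z:ray(c,(u+.5)*.8-.5,(v+.5)*.8-.5,z)
print("caddy",f(310,262,.168))
print("bar",f(162,70,.078),f(172,232,.078), flat(BOX,(-.11,.055,0)),flat(BOX,(-.11,-.055,0)))
print("lid",f(231,290,.078),f(415,291,.078),flat(BOX,(-.07,-.1,0)),flat(BOX,(.07,-.1,0)))
E
```

```text
caddy [ 0.5505 -0.0969  0.168 ]
bar [ 0.4396 -0.0101  0.078 ] [ 0.4528 -0.1185  0.078 ] [ 0.4364 -0.0084  0.    ] [ 0.4523 -0.1173  0.    ]
lid [ 0.4993 -0.1569  0.078 ] [ 0.6358 -0.1373  0.078 ] [ 0.4984 -0.156   0.    ] [ 0.637  -0.1357  0.    ]
```

Emit:
move_arm(
  series=[8.54,-0.3,-0.15,3,0,0,0,8.54,0,0,4.3,0,0,0,8.54,0,0,2.5,0,0,0,8.54,0,0,0,0,0,0],
  grip_force=40,
)

```text
time: 2.38
tool_pos: [0.5459, -0.1008, 0.1147]
tcp_rot: [-2.053, -2.371, 0.005]
wrist_force: [-0.0, -0.9, 0.5]
width: 0.995
grip_force: 0.0
```

Emit:
move_arm(
  series=[0,0,0,0,0,0,0,0,0,0,0,0,0,0,0,0,0,0,0,0,0,0,0,0,0,0,0,0],
)

```text
time: 2.88
tool_pos: [0.5508, -0.1007, 0.1197]
tcp_rot: [2.05, 2.375, 0.002]
wrist_force: [0.4, -1.1, 6.5]
width: 0.691
grip_force: 43.5
```

Emit:
move_arm(
  series=[0,0,0,-2,0,0,0,0,0,0,-2,0,0,0,0,0,0,0,0,0,0],
)

```text
time: 3.25
tool_pos: [0.55, -0.1001, 0.1588]
tcp_rot: [2.052, 2.376, 0.002]
wrist_force: [0.1, -0.6, -3.5]
width: 0.69
grip_force: 44.0
```

```bash
python3 - <<'E'
from h import *
for i in range(3):
    s=read_state();print(s['time'],s['tool_pos'],s['tcp_rot'],s['wrist_force'],s['grip_force']);read_camera("side")
s=rows(5,[STAND[0],STAND[1]-.003,.155],down(YB),0);s=rows(3,[STAND[0],STAND[1]-.003,.055],down(YB),0,s)
E
```

```text
3.25 [ 0.55   -0.1001  0.1588] [2.0516 2.3759 0.0021] [ 0.0751 -0.6238 -3.4707] 44.04433786869049
3.3 [ 0.5491 -0.1     0.1575] [2.0529 2.3774 0.0005] [-0.1512  0.2357 -2.706 ] 44.043999910354614
3.35 [ 0.5484 -0.0998  0.1566] [-2.0527 -2.377   0.0008] [-0.231  -0.0129 -2.5873] 44.044180512428284
[0,-4.62,-2.58,0.02,-0.02,-0.01,0.01,  0,-4.62,-2.58,0.02,-0.02,-0.01,0.01,  0,-4.62,-2.57,0.02,-0.02,-0.01,0.01,  0,-4.62,-2.57,0.02,-0.02,-0.01,0.01,  0,-4.62,-2.57,0.02,-0.02,-0.01,0.01]
[0,0,0,3.33,0,0,0,  0,0,0,3.33,0,0,0,  0,0,0,3.33,0,0,0]
```

Emit:
move_arm(
  series=[0,-4.62,-2.57,0,0,0,0,0,-4.62,-2.57,0,0,0,0,0,-4.62,-2.57,0,0,0,0,0,-4.62,-2.57,0,0,0,0,0,-4.62,-2.57,0,0,0,0],
)

```text
time: 4.03
tool_pos: [0.454, -0.3481, 0.1558]
tcp_rot: [-2.052, -2.376, -0.0]
wrist_force: [1.3, 0.6, -3.1]
width: 0.695
grip_force: 44.2
```

Emit:
move_arm(
  series=[0,0,0,3,0,0,0,0,0,0,3,0,0,0,0,0,0,3,0,0,0,0,0,0,1,0,0,0,0,0,0,0,0,0,0],
)

```text
time: 4.65
tool_pos: [0.4547, -0.3465, 0.0561]
tcp_rot: [-2.051, -2.376, 0.0]
wrist_force: [-0.0, -0.1, -1.0]
width: 0.689
grip_force: 44.3
```

```bash
python3 - <<'E'
from h import *
for i in range(3):
    s=read_state();print(s['time'],s['tool_pos'],s['tcp_rot'],s['wrist_force'],s['grip_force']);read_camera("side")
E
```

```text
4.65 [ 0.4547 -0.3465  0.0561] [-2.0514 -2.3756  0.0001] [-0.0028 -0.1181 -1.0349] 44.26698446273804
4.7 [ 0.4556 -0.3473  0.0574] [-2.0531 -2.3776 -0.    ] [ 0.3802 -0.4787 -3.0348] 44.26626741886139
4.75 [ 0.4563 -0.3478  0.0583] [2.0522 2.3766 0.0001] [ 0.4536 -0.2799 -2.5604] 44.26331877708435
```

Emit:
move_arm(
  series=[0,0,0,0.5,0,0,0,0,0,0,0.3,0,0,0,0,0,0,0,0,0,0],
)

```text
time: 5.18
tool_pos: [0.4559, -0.3475, 0.0498]
tcp_rot: [2.053, 2.377, 0.0]
wrist_force: [0.0, 0.0, -1.1]
width: 0.689
grip_force: 44.3
```

Emit:
move_arm(
  series=[0,0,0,0.2,0,0,0,0,0,0,0,0,0,0,0,0,0,0,0,0,0],
)

```text
time: 5.55
tool_pos: [0.456, -0.3479, 0.0497]
tcp_rot: [2.052, 2.377, -0.0]
wrist_force: [-3.3, 2.5, 10.4]
width: 0.691
grip_force: 45.2
```

Force 10 N upward, so the caddy is resting on the stand. I'll let go and rise.

Emit:
move_arm(
  series=[8.54,0,0,0,0,0,0,8.54,0,0,0,0,0,0,8.54,0,0,0,0,0,0,8.54,0,0,0,0,0,0],
)

```text
time: 6.05
tool_pos: [0.4554, -0.3472, 0.0471]
tcp_rot: [-2.053, -2.377, -0.0]
wrist_force: [-0.1, -0.5, 0.9]
width: 1.0
grip_force: 0.0
```

Emit:
move_arm(
  series=[8.54,0,0,-3,0,0,0,8.54,0,0,-5,0,0,0,8.54,0,0,-4,0,0,0,8.54,0,0,0,0,0,0],
)

```text
time: 6.55
tool_pos: [0.4581, -0.3494, 0.1721]
tcp_rot: [2.048, 2.371, 0.0]
wrist_force: [-1.0, -1.2, -0.3]
width: 0.999
grip_force: 0.0
```

```bash
python3 - <<'E'
from h import *
a=read_camera("side")[100:220,220:400];b=read_camera("scene")[90:210,140:320]
cv2.imwrite("pics/p2.png",cv2.resize(np.hstack([a,b]),None,fx=2.2,fy=2.2,interpolation=cv2.INTER_CUBIC)[:,:,::-1])
bar=flat(BOX,(-.11,0,0))[:2];print(bar,now()[0],read_state()['time'])
s=rows(6,[*(bar+[.001,-.001]),.16],down(YB),4);s=rows(2,[*(bar+[.001,-.001]),.063],down(YB),4,s)
E
```

```text
[ 0.4444 -0.0628] [ 0.4556 -0.3473  0.1676] 6.65
[4,4.7,0.52,0.12,0,0,0.01,  4,4.7,0.52,0.12,0,0,0.01,  4,4.7,0.52,0.12,0,0,0.01,  4,4.7,0.52,0.13,0,0,0.01,  4,4.7,0.52,0.13,0,0,0.01]
[4,4.7,0.52,0.13,0,0,0.01]
[4,0,0,4.85,0,0,0,  4,0,0,4.85,0,0,0]
```

View pics/p2.png

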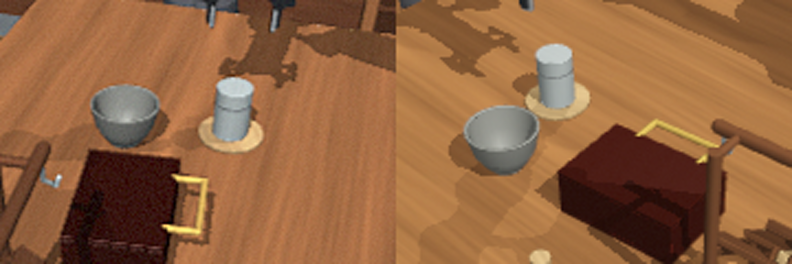

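The caddy stands upright and centred on the stand (left half at (233,110), right half at (555,80)), and the bowl is untouched. Next is the bar.

Emit:
move_arm(
  series=[3.4,4.7,0.52,0,0,0,0,3.4,4.7,0.52,0,0,0,0,3.4,4.7,0.52,0,0,0,0,3.4,4.7,0.52,0,0,0,0,3.4,4.7,0.52,0,0,0,0],
  grip_force=25,
)

```text
time: 7.28
tool_pos: [0.4453, -0.1091, 0.1652]
tcp_rot: [-2.052, -2.375, 0.002]
wrist_force: [0.8, 0.8, 1.8]
width: 0.4
grip_force: 0.0
```

Emit:
move_arm(
  series=[3.4,4.7,0.52,2,0,0,0,3.4,0,0,3,0,0,0,3.4,0,0,0,0,0,0],
)

```text
time: 7.65
tool_pos: [0.4413, -0.0624, 0.1133]
tcp_rot: [-2.047, -2.373, 0.007]
wrist_force: [0.9, 0.4, -0.3]
width: 0.397
grip_force: 0.0
```

```bash
python3 - <<'E'
from h import *
bar=flat(BOX,(-.11,0,0))[:2]
for i in range(2): print(now()[0],read_state()['width']);read_camera("side")
s=rows(2,[*(bar+[.001,-.001]),.063],down(YB),3.4)
E
```

```text
[ 0.4413 -0.0624  0.1133] 0.39665337613590357
[ 0.4431 -0.0632  0.1152] 0.39811830827310296
[3.4,-0.01,0.05,2.68,-0.07,-0.02,0.01,  3.4,-0.01,0.05,2.68,-0.07,-0.02,0.01]
```

Emit:
move_arm(
  series=[3.4,0,0.15,2.6,0,0,0,3.4,0,0,2.6,0,0,0,3.4,0,0,0,0,0,0],
)

```text
time: 8.12
tool_pos: [0.4455, -0.064, 0.0645]
tcp_rot: [-2.053, -2.374, 0.003]
wrist_force: [-0.0, -0.2, 0.1]
width: 0.397
grip_force: 0.0
```

Emit:
move_arm(
  series=[0.6,0,0,0,0,0,0,0.6,0,0,0,0,0,0,0.6,0,0,0,0,0,0,0.6,0,0,0,0,0,0],
)

```text
time: 8.62
tool_pos: [0.4472, -0.0636, 0.0659]
tcp_rot: [2.053, 2.377, 0.001]
wrist_force: [-0.2, -0.4, -0.8]
width: 0.074
grip_force: 0.0
```

```bash
python3 - <<'E'
from h import *
# arc rows: tool vertical, tool y = box x. bar relative to hinge: (-(.18c - .004*-?)...)
a0=0;f=lambda a:np.array([-(.18*np.cos(a)+.004*-np.sin(a)*-1),.18*np.sin(a)+.004*np.cos(a)])
A=np.r_[0,np.linspace(.12,1.62,10)]
for a,b in zip(A[:-1],A[1:]):
    d=(f(b)-f(a))*100;print(round(b,2),"0.6,0,%.2f,%.2f,0,0,0"%(d[0],-d[1]))
print(now()[0],read_state()['width'],read_state()['wrist_force'])
E
```

```text
0.12 0.6,0,0.08,-2.15,0,0,0
0.29 0.6,0,0.54,-2.92,0,0,0
0.45 0.6,0,1.02,-2.77,0,0,0
0.62 0.6,0,1.47,-2.54,0,0,0
0.79 0.6,0,1.89,-2.24,0,0,0
0.95 0.6,0,2.25,-1.88,0,0,0
1.12 0.6,0,2.55,-1.47,0,0,0
1.29 0.6,0,2.77,-1.01,0,0,0
1.45 0.6,0,2.92,-0.53,0,0,0
1.62 0.6,0,2.99,-0.04,0,0,0
[ 0.4472 -0.0636  0.0659] 0.07420900103727995 [-0.1814 -0.4443 -0.7831]
```

```bash
python3 - <<'E'
from h import *
a=read_camera("side")[140:260,240:390];b=read_camera("wrist")[60:384,60:460]
cv2.imwrite("pics/p3.png",np.hstack([cv2.resize(a,(400,320),interpolation=cv2.INTER_CUBIC),cv2.resize(b,(395,320))])[:,:,::-1])
E
```

```text
(no output)
```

View pics/p3.png

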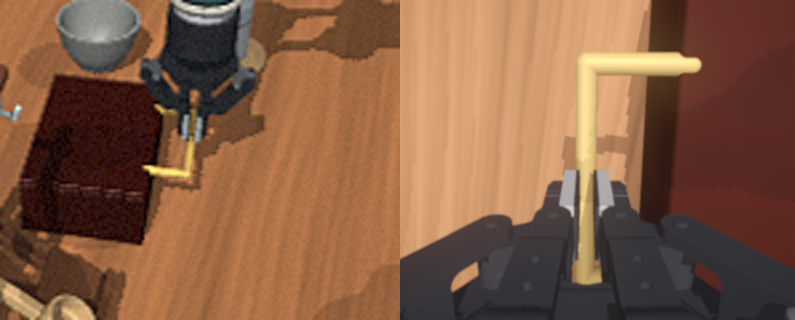

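The bar is between the pads (at (587,200) in the right half), just not squeezed yet. I'll close fully.

Emit:
move_arm(
  series=[0,0,0,0,0,0,0,0,0,0,0,0,0,0],
)

```text
time: 8.98
tool_pos: [0.4468, -0.0635, 0.0653]
tcp_rot: [-2.053, -2.378, 0.0]
wrist_force: [0.2, 0.7, -0.3]
width: 0.002
grip_force: 0.0
```

Emit:
move_arm(
  series=[0,0,0.05,-1,0,0,0,0,0,0.05,-1.15,0,0,0,0,0,0,0,0,0,0],
)

```text
time: 9.35
tool_pos: [0.4494, -0.0637, 0.0887]
tcp_rot: [2.051, 2.375, 0.003]
wrist_force: [0.8, 0.3, 0.7]
width: 0.001
grip_force: 0.0
```

```bash
python3 - <<'E'
from h import *
im=read_camera("side")[130:260,240:360].astype(int)
old=cv2.resize(cv2.imread("pics/side0.png"),(512,384),interpolation=cv2.INTER_AREA)[130:260,240:360,::-1].astype(int)
for a in(old,im):
    m=(a[...,0]>150)&(a[...,0]-a[...,2]>90)&(a[...,1]>110)
    v,u=np.nonzero(m);print(len(u),u.min()+240,u.max()+240,v.min()+130,v.max()+130)
    for s in (0,1):
        k=np.argmin(u*.0+v) if s==0 else np.argmax(v);print((u[k]+240,v[k]+130))
for z in(.074,.095,.12):print(z,proj("side",[flat(BOX,(-.11,y,z)) for y in(-.055,.055)]).tolist())
print(proj("side",[now()[0],now()[0]-[0,0,.008]]).tolist(),now()[0])
c=calibration("wrist");w=read_camera("wrist").astype(int)
m=((w[...,0]>150)&(w[...,0]-w[...,2]>80)&(w[...,1]>130)).astype(np.uint8)
v,u=np.nonzero(m)
for y in(-.055,-.02,0,.02,.055):
    print(y,[cv2.projectPoints(flat(BOX,(-.11,y,z)).reshape(1,3),c["rvec"],c["tvec"],c["camera_matrix"],None)[0].ravel().round().tolist() for z in(.074,.095)])
for r in range(60,384,30):
    q=u[v==r];print(r,(q.min(),q.max(),len(q)) if len(q) else None)
E
```

```text
3974 240 359 130 259
(np.int64(248), np.int64(130))
(np.int64(258), np.int64(259))
4869 240 359 130 259
(np.int64(248), np.int64(130))
(np.int64(258), np.int64(259))
0.074 [[312.90668244228675, 181.8163674127911], [310.06654339989416, 204.82138092649862]]
0.095 [[313.4248195708791, 176.6134497970967], [310.5886564425028, 199.50610072579914]]
0.12 [[314.0583299680319, 170.25200178809897], [311.22838860318154, 192.99341973545765]]
[[310.52952555486684, 188.96960679197474], [310.33804633973216, 190.9719687774096]] [ 0.4487 -0.0636  0.088 ]
-0.055 [[241.0, 312.0], [240.0, 336.0]]
-0.02 [[241.0, 257.0], [240.0, 276.0]]
0 [[240.0, 224.0], [239.0, 239.0]]
0.02 [[240.0, 188.0], [239.0, 199.0]]
0.055 [[240.0, 120.0], [238.0, 123.0]]
60 (np.int64(0), np.int64(304), 305)
90 (np.int64(0), np.int64(296), 297)
120 (np.int64(0), np.int64(345), 346)
150 (np.int64(0), np.int64(284), 285)
180 (np.int64(0), np.int64(283), 284)
210 (np.int64(0), np.int64(282), 278)
240 (np.int64(0), np.int64(280), 241)
270 (np.int64(0), np.int64(211), 212)
300 (np.int64(0), np.int64(109), 110)
330 (np.int64(0), np.int64(147), 56)
360 None
```

```bash
python3 - <<'E'
from h import *
a=read_camera("side")[160:220,280:345];b=read_camera("wrist")[90:370,100:380]
cv2.imwrite("pics/p4.png",np.hstack([cv2.resize(a,(390,360),interpolation=cv2.INTER_CUBIC),cv2.resize(b,(400,360))])[:,:,::-1])
E
```

```text
(no output)
```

View pics/p4.png

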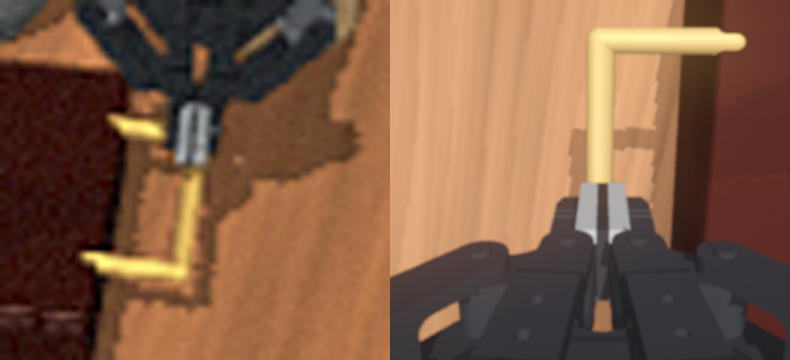

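```bash
python3 - <<'E'
from h import *
p,r=now();c=calibration("wrist");print(p,r.as_rotvec())
for x in(-.011,0,.011):
  for z in(-.03,-.02,-.011,0,.008):
    P=p+r.apply([x,0,z]);print(x,z,cv2.projectPoints(P.reshape(1,3),c["rvec"],c["tvec"],c["camera_matrix"],None)[0].ravel().round(1),proj("side",P)[0].round(1))
M=R.from_rotvec(np.ravel(c["rvec"]));C=-M.inv().apply(np.ravel(c["tvec"]))
print("cam in tool",r.inv().apply(C-p),"axis",(r.inv()*M.inv()).apply([0,0,1]))
for u,v in((247,232),):print(ray(c,u,v,.08))
# wrist bar corner pixel
print("bar corner", ray(c,247,90+38*.778,.078),flat(BOX,(-.11,.055,0)))
E
```

```text
[ 0.4476 -0.0633  0.0867] [-2.0532 -2.3774  0.0003]
-0.011 -0.03 [248.2 287. ] [311.9 179.5]
-0.011 -0.02 [248.2 275.3] [311.6 182.1]
-0.011 -0.011 [248.2 265.9] [311.4 184.4]
-0.011 0 [248.2 255.7] [311.1 187.1]
-0.011 0.008 [248.2 249.1] [311.  189.1]
0 -0.03 [248.1 263.6] [311.6 181.7]
0 -0.02 [248.1 253.2] [311.4 184.3]
0 -0.011 [248.2 244.8] [311.1 186.6]
0 0 [248.2 235.8] [310.9 189.4]
0 0.008 [248.2 229.9] [310.7 191.4]
0.011 -0.03 [248.1 239.3] [311.3 184. ]
0.011 -0.02 [248.1 230.2] [311.1 186.6]
0.011 -0.011 [248.1 223. ] [310.8 188.9]
0.011 0 [248.1 215.2] [310.6 191.7]
0.011 0.008 [248.1 210.1] [310.4 193.7]
cam in tool [ 0.0666  0.0002 -0.1592] axis [-0.2646 -0.0001  0.9644]
[ 0.447  -0.0641  0.08  ]
bar corner [ 0.4388 -0.007   0.078 ] [ 0.4364 -0.0084  0.    ]
```

The pictures put the shut tips about 20 mm behind the TCP, so the fingers closed above the bar. I'll open, go about 25 mm deeper than before (still clear of the table), and close again.

Emit:
move_arm(
  series=[3.4,0,-0.15,0,0,0,0,3.4,0,0,0,0,0,0,3.4,0,0,2.2,0,0,0,3.4,0,0,1.5,0,0,0,3.4,0,0,1,0,0,0],
)

```text
time: 10.18
tool_pos: [0.4456, -0.0635, 0.0387]
tcp_rot: [-2.053, -2.377, 0.001]
wrist_force: [-0.6, 0.4, -0.8]
width: 0.4
grip_force: 0.0
```

Emit:
move_arm(
  series=[0,0,0,0,0,0,0,0,0,0,0,0,0,0,0,0,0,0,0,0,0,0,0,0,0,0,0,0],
)

```text
time: 10.68
tool_pos: [0.4467, -0.0634, 0.0402]
tcp_rot: [2.053, 2.377, 0.001]
wrist_force: [1.0, 1.7, -1.6]
width: 0.105
grip_force: 24.9
```

```bash
python3 - <<'E'
import numpy as np
f=lambda a:np.array([-.18*np.cos(a)+.004*np.sin(a),.18*np.sin(a)+.004*np.cos(a)])
A=np.linspace(0,1.6,16)
print(",  ".join("0,0,%.2f,%.2f,0,0,0"%tuple((f(b)-f(a))*[100,-100]) for a,b in zip(A[:-1],A[1:])))
E
```

```text
0,0,0.14,-1.91,0,0,0,  0,0,0.35,-1.89,0,0,0,  0,0,0.55,-1.84,0,0,0,  0,0,0.74,-1.77,0,0,0,  0,0,0.92,-1.68,0,0,0,  0,0,1.10,-1.57,0,0,0,  0,0,1.26,-1.45,0,0,0,  0,0,1.41,-1.31,0,0,0,  0,0,1.54,-1.15,0,0,0,  0,0,1.65,-0.98,0,0,0,  0,0,1.75,-0.80,0,0,0,  0,0,1.82,-0.61,0,0,0,  0,0,1.88,-0.41,0,0,0,  0,0,1.91,-0.21,0,0,0,  0,0,1.92,-0.00,0,0,0
```

Emit:
move_arm(
  series=[0,0,0.14,-1.91,0,0,0,0,0,0.35,-1.89,0,0,0,0,0,0.55,-1.84,0,0,0,0,0,0.74,-1.77,0,0,0,0,0,0.92,-1.68,0,0,0],
)

```text
time: 11.3
tool_pos: [0.4727, -0.0598, 0.1314]
tcp_rot: [-2.053, -2.377, 0.002]
wrist_force: [0.7, -1.6, -4.5]
width: 0.105
grip_force: 24.2
```

Emit:
move_arm(
  series=[0,0,1.1,-1.57,0,0,0,0,0,1.26,-1.45,0,0,0,0,0,1.41,-1.31,0,0,0,0,0,1.54,-1.15,0,0,0,0,0,1.65,-0.98,0,0,0],
)

```text
time: 11.92
tool_pos: [0.5417, -0.0503, 0.1981]
tcp_rot: [-2.053, -2.378, 0.004]
wrist_force: [-4.3, -2.7, 4.4]
width: 0.104
grip_force: 24.9
```

Emit:
move_arm(
  series=[0,0,1.75,-0.8,0,0,0,0,0,1.82,-0.61,0,0,0,0,0,1.88,-0.41,0,0,0,0,0,1.91,-0.21,0,0,0,0,0,1.92,0,0,0,0],
)

```text
time: 12.55
tool_pos: [0.6352, -0.0372, 0.2175]
tcp_rot: [2.052, 2.376, -0.001]
wrist_force: [-1.9, -3.3, 4.7]
width: 0.107
grip_force: 25.4
```

Emit:
move_arm(
  series=[0,0,0,0,0,0,0,0,0,0,0,0,0,0],
)

```text
time: 12.8
tool_pos: [0.6351, -0.0371, 0.2176]
tcp_rot: [2.051, 2.374, 0.002]
wrist_force: [2.4, -5.6, 5.0]
width: 0.105
grip_force: 25.6
```

Emit:
move_arm(
  series=[3.4,0,0,0,0,0,0,3.4,0,0,0,0,0,0,3.4,0,0,-3,0,0,0,3.4,0,0,-4,0,0,0],
)

```text
time: 13.3
tool_pos: [0.6319, -0.0353, 0.2839]
tcp_rot: [-2.05, -2.374, 0.004]
wrist_force: [0.0, 0.8, -0.3]
width: 0.396
grip_force: 0.0
```

```bash
python3 - <<'E'
from h import *
print(now()[0])
s=rows(6,[.42,.08,.10],down(YB-.9),0)
s=rows(6,[.42,.08,.05],down(YB-.9),0,s)
E
```

```text
[ 0.6319 -0.0353  0.2839]
[0,2.41,-3.2,3.09,-0.05,0,8.6,  0,1.9,-3.52,3.08,-0.05,0,8.6,  0,1.35,-3.77,3.08,-0.05,0,8.6,  0,0.77,-3.94,3.08,-0.05,0,8.6,  0,0.18,-4.01,3.07,-0.05,0,8.6]
[0,-0.43,-3.99,3.07,-0.05,0,8.6]
[0,0,0,0.83,0,0,0,  0,0,0,0.83,0,0,0,  0,0,0,0.83,0,0,0,  0,0,0,0.83,0,0,0,  0,0,0,0.83,0,0,0]
[0,0,0,0.83,0,0,0]
```

Emit:
move_arm(
  series=[0,2.41,-3.2,2,0,0,8.6,0,1.9,-3.52,3,0,0,8.6,0,1.35,-3.77,3.2,0,0,8.6,0,0.77,-3.94,3.2,0,0,8.6,0,0.18,-4.01,3.6,0,0,8.6],
)

```text
time: 13.92
tool_pos: [0.4559, 0.0607, 0.1346]
tcp_rot: [-2.785, -1.452, -0.001]
wrist_force: [-0.5, 0.8, 0.8]
width: 0.001
grip_force: 0.0
```

Emit:
move_arm(
  series=[0,-0.43,-4,3.5,0,0,8.6,0,0,0,3,0,0,0,0,0,0,3,0,0,0,0,0,0,1.5,0,0,0,0,0,0,0,0,0,0],
)

```text
time: 14.55
tool_pos: [0.4209, 0.0789, 0.0247]
tcp_rot: [-2.883, -1.246, 0.004]
wrist_force: [-0.1, -0.8, 0.2]
width: -0.002
grip_force: 0.0
```

Emit:
move_arm(
  series=[0,0,0,0.6,0,0,0,0,0,0,0.6,0,0,0,0,0,0,0,0,0,0],
)

```text
time: 14.92
tool_pos: [0.4223, 0.0789, 0.0136]
tcp_rot: [-2.884, -1.247, 0.0]
wrist_force: [0.2, -0.5, -0.4]
width: -0.001
grip_force: 0.0
```

Emit:
move_arm(
  series=[0,0,0,0.4,0,0,0,0,0,0,0.2,0,0,0,0,0,0,0,0,0,0],
)

```text
time: 15.3
tool_pos: [0.4221, 0.0789, 0.0075]
tcp_rot: [-2.883, -1.247, 0.001]
wrist_force: [-0.5, 0.0, -0.1]
width: -0.001
grip_force: 0.0
```

```bash
python3 - <<'E'
from h import *
for i in range(3): s=read_state();print(s['tool_pos'],s['wrist_force'],s['tcp_rot']);read_camera("side")
E
```

```text
[0.4221 0.0789 0.0075] [-0.4701  0.0415 -0.1148] [-2.8835 -1.2468  0.0007]
[0.4223 0.079  0.0076] [-0.3212 -0.6638 -0.6251] [-2.8835 -1.2469  0.0002]
[0.4223 0.079  0.0077] [-0.0882 -1.5289 -1.0169] [-2.8835 -1.247   0.0001]
```

Nothing touched at 7.7 mm, so the tips do stand farther back than stated. I'll keep probing.

Emit:
move_arm(
  series=[0,0,0,0.5,0,0,0,0,0,0,0.3,0,0,0,0,0,0,0,0,0,0],
)

```text
time: 15.82
tool_pos: [0.4219, 0.0789, -0.0008]
tcp_rot: [-2.883, -1.247, 0.002]
wrist_force: [0.7, -0.1, -0.2]
width: 0.001
grip_force: 0.0
```

Emit:
move_arm(
  series=[0,0,0,0.3,0,0,0,0,0,0,0.2,0,0,0,0,0,0,0,0,0,0],
)

```text
time: 16.2
tool_pos: [0.4222, 0.0789, -0.0055]
tcp_rot: [-2.883, -1.247, 0.001]
wrist_force: [0.5, -0.4, -0.2]
width: -0.002
grip_force: 0.0
```

Emit:
move_arm(
  series=[0,0,0,0.3,0,0,0,0,0,0,0.2,0,0,0,0,0,0,0,0,0,0],
)

```text
time: 16.58
tool_pos: [0.4221, 0.079, -0.0106]
tcp_rot: [-2.883, -1.247, 0.001]
wrist_force: [0.9, 0.2, -0.2]
width: 0.001
grip_force: 0.0
```

Emit:
move_arm(
  series=[0,0,0,0.2,0,0,0,0,0,0,0.2,0,0,0,0,0,0,0,0,0,0],
)

```text
time: 16.95
tool_pos: [0.4221, 0.0789, -0.0145]
tcp_rot: [-2.883, -1.247, 0.001]
wrist_force: [0.2, -0.0, 0.4]
width: -0.004
grip_force: 0.0
```

Emit:
move_arm(
  series=[0,0,0,0.2,0,0,0,0,0,0,0.1,0,0,0,0,0,0,0,0,0,0],
)

```text
time: 17.32
tool_pos: [0.4226, 0.079, -0.0159]
tcp_rot: [-2.883, -1.247, 0.001]
wrist_force: [-6.1, -0.6, 15.7]
width: 0.001
grip_force: 7.7
```

Contact at TCP z ≈ -0.0155: the real tips stand 15.5 mm behind the reported TCP, which agrees with the bar grasp. Next I'll move to a standoff over the round scoop and look.

```bash
cat >> h.py <<'E'
A35=np.radians(35)
def slope(x,y,z): # point in scoop-slope coords -> world
    return flat(RACK,(x*np.cos(A35)-z*np.sin(A35),y,.04+x*np.sin(A35)+z*np.cos(A35)))
RR=down(RACK[2],A35)
E
python3 - <<'E'
from h import *
p,r=now();s=rows(2,p+[0,0,.115],r,4)
s=rows(7,slope(.088,-.055,.10),RR,4,s)
E
```

```text
[4,0,0,-5.75,0,0,0,  4,0,0,-5.75,0,0,0]
[4,2.29,-0.64,-1.05,-1.81,4.78,5.73,  4,2.3,-0.84,-0.88,-1.81,4.78,5.73,  4,2.27,-1.04,-0.72,-1.81,4.78,5.73,  4,2.21,-1.25,-0.57,-1.81,4.78,5.73,  4,2.12,-1.45,-0.43,-1.81,4.78,5.73]
[4,1.99,-1.64,-0.31,-1.81,4.78,5.73,  4,1.84,-1.83,-0.2,-1.81,4.78,5.73]
```

Emit:
move_arm(
  series=[4,0,0,-5.75,0,0,0,4,0,0,-5.75,0,0,0,4,2.29,-0.64,-1.05,-1.81,4.78,5.73,4,2.3,-0.84,-0.88,-1.81,4.78,5.73,4,2.27,-1.04,-0.72,-1.81,4.78,5.73],
)

```text
time: 17.95
tool_pos: [0.456, 0.1426, 0.13]
tcp_rot: [-3.0, -0.783, -0.421]
wrist_force: [0.6, -0.2, 0.3]
width: 0.471
grip_force: 0.0
```

Emit:
move_arm(
  series=[4,2.21,-1.25,-0.57,-1.81,4.78,5.73,4,2.12,-1.45,-0.43,-1.81,4.78,5.73,4,1.99,-1.64,-0.31,-1.81,4.78,5.73,4,1.84,-1.83,-0.2,-1.81,4.78,5.73,4,0,0,0,0,0,0],
)

```text
time: 18.58
tool_pos: [0.4952, 0.2193, 0.1665]
tcp_rot: [-2.984, -0.198, -0.893]
wrist_force: [-1.3, 0.5, 0.1]
width: 0.471
grip_force: 0.0
```

```bash
python3 - <<'E'
from h import *
s=read_state();print(s['q'],s['tool_pos'],s['time'],slope(.088,-.055,.10),(RR.inv()*now()[1]).as_rotvec(degrees=True))
c=calibration("wrist");im=read_camera("wrist")
import json;json.dump({k:np.ravel(v).tolist() for k,v in c.items()},open("wc.json","w"))
cv2.imwrite("pics/w5.png",cv2.resize(im,(768,576),interpolation=cv2.INTER_CUBIC)[:,:,::-1])
E
```

```text
[ 0.5206 -0.2752  2.3487 -0.4256  0.5695  2.2613] [0.4952 0.2193 0.1665] 18.575 [0.4999 0.2268 0.1724] [ 0.3112 -1.7272 -2.1226]
```

View pics/w5.png

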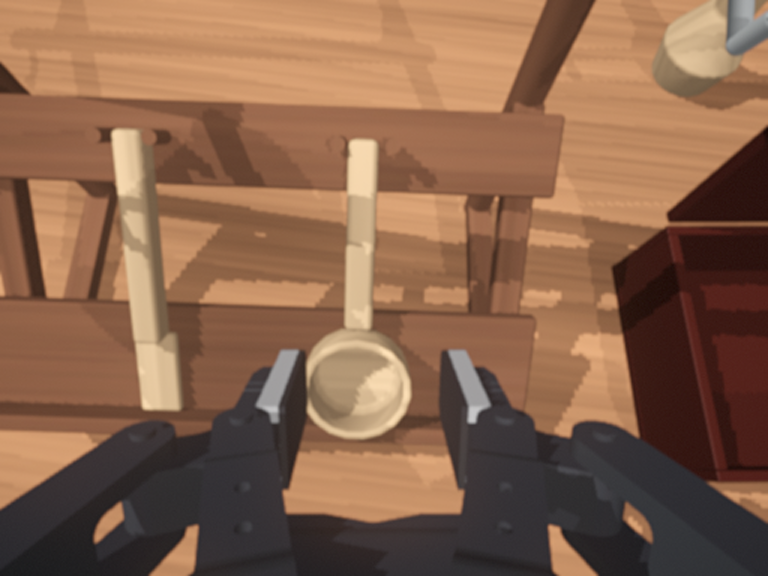

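The round scoop lies straight up the slope: handle end (363,142), handle root (360,328), bowl rim centred at (359,384). The gap runs from v≈187 to v≈312.

```bash
python3 - <<'E'
from h import *
import json;c=json.load(open("wc.json"));c={k:np.array(v) for k,v in c.items()};c["camera_matrix"]=c["camera_matrix"].reshape(3,3)
M=R.from_rotvec(c["rvec"]);C=-M.inv().apply(c["tvec"])
o=slope(0,0,0);B=np.array([slope(1,0,0)-o,slope(0,1,0)-o,slope(0,0,1)-o])
def sp(u,v,z):
    d=M.inv().apply(np.linalg.solve(c["camera_matrix"],[(u+.5)/1.5-.5,(v+.5)/1.5-.5,1]))
    a,b=B@(C-o),B@d;return a+b*(z-a[2])/b[2]
for n,q in dict(hend=(363,140,.016),hend2=(363,163,.016),root=(359,328,.016),rim=(359,384,.026),slimend=(127,131,.016),sliml=(160,409,.006),
  gapU=(320,188,0),gapL=(320,308,0),gapUr=(470,195,0),gapLr=(470,316,0),boardRtop=(562,116,0),boardRlow=(534,318,0)).items():print(n,sp(*q))
print(B@(now()[0]-o))
E
```

```text
hend [ 0.149 -0.055  0.016]
hend2 [ 0.1389 -0.0554  0.016 ]
root [ 0.0579 -0.0558  0.016 ]
rim [ 0.0318 -0.0568  0.026 ]
slimend [0.1491 0.0514 0.016 ]
sliml [0.0016 0.0534 0.006 ]
gapU [ 0.1252 -0.0341  0.    ]
gapL [ 0.0622 -0.0344  0.    ]
gapUr [ 0.1244 -0.1086  0.    ]
gapLr [ 0.0607 -0.1144  0.    ]
boardRtop [ 0.163  -0.1488  0.    ]
boardRlow [ 0.0608 -0.1486  0.    ]
[ 0.08   -0.0628  0.0982]
```

```bash
python3 - <<'E'
from h import *
s=rows(2,slope(.090,-.056,.09),RR,4)
E
```

```text
[4,0.52,-0.32,0.39,-0.14,0.9,1.06,  4,0.51,-0.33,0.4,-0.14,0.9,1.06]
```

Emit:
move_arm(
  series=[4,0.52,-0.32,0.39,0,0.9,1.06,4,0.51,-0.33,0.4,0,0.9,1.06,4,0,0,0,0,0,0,4,0,0,0,0,0,0],
  grip_force=40,
)

```text
time: 19.12
tool_pos: [0.508, 0.2253, 0.1657]
tcp_rot: [-2.962, -0.135, -0.935]
wrist_force: [-0.1, -0.5, 0.4]
width: 0.471
grip_force: 0.0
```

```bash
python3 - <<'E'
from h import *
for i in range(2):
    s=read_state();print(s['q'],s['tool_pos'],(RR.inv()*now()[1]).as_rotvec(degrees=True));read_camera("side")
s=rows(3,slope(.090,-.056,.03),RR,4);s=rows(3,slope(.090,-.056,-.0175),RR,4,s)
E
```

```text
[ 0.5294 -0.2508  2.3454 -0.4908  0.5328  2.3699] [0.508  0.2253 0.1657] [0.1804 0.0372 0.2216]
[ 0.5297 -0.2509  2.3454 -0.4912  0.5326  2.3706] [0.5081 0.2254 0.1658] [0.1891 0.055  0.2323]
[4,-0.03,-0.03,2,-0.07,-0.03,-0.08,  4,-0.03,-0.03,2,-0.07,-0.03,-0.08,  4,-0.03,-0.03,2,-0.07,-0.03,-0.08]
[4,0,0,1.58,0,0,0,  4,0,0,1.58,0,0,0,  4,0,0,1.58,0,0,0]
```

Emit:
move_arm(
  series=[4,0,0,2,0,0,0,4,0,-0.1,2,0,0,0,4,0,0,2,0,0,0,4,0,0,1.6,0,0,0,4,0,0,1.6,0,0,0],
)

```text
time: 19.85
tool_pos: [0.561, 0.2322, 0.0903]
tcp_rot: [-2.961, -0.135, -0.936]
wrist_force: [0.2, 0.5, 1.1]
width: 0.465
grip_force: 0.0
```

Emit:
move_arm(
  series=[4,0,0,1.5,0,0,0,4,0,0,0,0,0,0],
)

```text
time: 20.1
tool_pos: [0.57, 0.2312, 0.0795]
tcp_rot: [-2.962, -0.137, -0.927]
wrist_force: [0.5, -0.6, -0.5]
width: 0.466
grip_force: 0.0
```

```bash
python3 - <<'E'
from h import *
s=read_state();print(s['q'],s['wrist_force'])
o=slope(0,0,0);B=np.array([slope(1,0,0)-o,slope(0,1,0)-o,slope(0,0,1)-o]);print(B@(now()[0]-o))
E
```

```text
[ 0.463   0.0087  2.3088 -0.6941  0.3175  2.5507] [ 0.5002 -0.5536 -0.4587]
[ 0.0922 -0.0572 -0.0164]
```

Emit:
move_arm(
  series=[0,0,0,0,0,0,0,0,0,0,0,0,0,0,0,0,0,0,0,0,0,0,0,0,0,0,0,0],
)

```text
time: 20.6
tool_pos: [0.57, 0.232, 0.081]
tcp_rot: [-2.96, -0.138, -0.93]
wrist_force: [-4.7, -1.4, 5.6]
width: 0.149
grip_force: 40.5
```

Emit:
move_arm(
  series=[0,0,0,-1,0,0,0,0,0,0,-1.5,0,0,0,0,0,0,-2.5,0,0,0,0,0,0,-2.5,0,0,0,0,0,0,0,0,0,0],
)

```text
time: 21.22
tool_pos: [0.5273, 0.2278, 0.1438]
tcp_rot: [-2.957, -0.138, -0.932]
wrist_force: [1.3, 0.4, -0.5]
width: 0.147
grip_force: 39.4
```

```bash
python3 - <<'E'
from h import *
s=read_state();print(s['q'],s['wrist_force'],s['width'],s['grip_force'],s['tool_pos'])
p,r=now()
k=slope(.06,-.06,.14)
s=rows(2,[*k[:2],k[2]+.02],RR,0)
# then to over box, tool down at yaw YB
g=flat(BOX,(0,-.012,0)); # scoop middle is -12mm in tool x from grip -> want mid at y=-.0
g=flat(BOX,(0,.012,0))
s=rows(12,[g[0],g[1],.19],down(YB),0,s)
E
```

```text
[ 0.5043 -0.1808  2.3368 -0.5146  0.4649  2.384 ] [ 1.3098  0.3738 -0.4556] 0.14673022699617316 39.43779408931732 [0.5273 0.2278 0.1438]
[0,-1.12,0.13,-4.78,-0.26,0,-0.1,  0,-1.13,0.15,-4.78,-0.26,0,-0.1]
[0,0.4,2.17,0.48,2.36,-2.24,-7.48,  0,0.13,2.22,0.38,2.36,-2.24,-7.48,  0,-0.14,2.24,0.28,2.36,-2.24,-7.48,  0,-0.43,2.21,0.2,2.36,-2.24,-7.48,  0,-0.7,2.14,0.14,2.36,-2.24,-7.48]
[0,-0.97,2.04,0.08,2.36,-2.24,-7.48,  0,-1.23,1.9,0.05,2.36,-2.24,-7.48,  0,-1.46,1.72,0.02,2.36,-2.24,-7.48,  0,-1.67,1.52,0.02,2.36,-2.24,-7.48,  0,-1.86,1.29,0.03,2.36,-2.24,-7.48]
[0,-2.01,1.04,0.06,2.36,-2.24,-7.48,  0,-2.12,0.77,0.1,2.36,-2.24,-7.48]
```

```bash
python3 - <<'E'
from h import *
r=now()[1];mid=r*R.from_rotvec((r.inv()*down(YB)).as_rotvec()*.5)
s=rows(5,[.45,.14,.22],mid,0)
g=flat(BOX,(0,.012,0))
s=rows(5,[g[0],g[1],.17],down(YB),0,s)
E
```

```text
[0,-0.52,1.58,-2.24,2.79,-2.73,-8.98,  0,-0.86,1.37,-2.28,2.79,-2.73,-8.98,  0,-1.16,1.1,-2.29,2.79,-2.73,-8.98,  0,-1.42,0.78,-2.28,2.79,-2.73,-8.98,  0,-1.62,0.44,-2.23,2.79,-2.73,-8.98]
[0,-1.87,3.6,0.95,2.79,-2.73,-8.98,  0,-2.37,3.31,0.88,2.79,-2.73,-8.98,  0,-2.82,2.94,0.85,2.79,-2.73,-8.98,  0,-3.21,2.51,0.86,2.79,-2.73,-8.98,  0,-3.53,2.03,0.91,2.79,-2.73,-8.98]
```

Emit:
move_arm(
  series=[0,-0.52,1.58,-2.24,2.79,-2.73,-8.98,0,-0.86,1.37,-2.28,2.79,-2.73,-8.98,0,-1.16,1.1,-2.29,2.79,-2.73,-8.98,0,-1.42,0.78,-2.28,2.79,-2.73,-8.98,0,-1.62,0.44,-2.23,2.79,-2.73,-8.98],
)

```text
time: 21.85
tool_pos: [0.4569, 0.1588, 0.1953]
tcp_rot: [-2.865, -1.114, -0.592]
wrist_force: [0.8, -0.9, -1.2]
width: 0.155
grip_force: 39.4
```

```bash
python3 - <<'E'
from h import *
s=read_state();print(s['q'],s['width'],s['tool_pos'],s['grip_force'])
g=flat(BOX,(0,.012,0))
s=rows(6,[g[0],g[1],.17],down(YB),0)
E
```

```text
[ 0.2375 -0.3647  2.2889  0.0809  0.8427  1.0239] 0.1554770843812515 [0.4569 0.1588 0.1953] 39.41592335700989
[0,-1.18,3.39,0.46,2.79,-2.56,-9.19,  0,-1.69,3.18,0.37,2.79,-2.56,-9.19,  0,-2.16,2.88,0.31,2.79,-2.56,-9.19,  0,-2.59,2.52,0.28,2.79,-2.56,-9.19,  0,-2.94,2.09,0.29,2.79,-2.56,-9.19]
[0,-3.23,1.61,0.34,2.79,-2.56,-9.19]
```

Emit:
move_arm(
  series=[0,-1.18,3.39,0.46,2.79,-2.56,-9.19,0,-1.69,3.18,0.37,2.79,-2.56,-9.19,0,-2.16,2.88,0.31,2.79,-2.56,-9.19,0,-2.59,2.52,0.28,2.79,-2.56,-9.19,0,-2.94,2.09,0.29,2.79,-2.56,-9.19],
)

```text
time: 22.48
tool_pos: [0.5333, -0.0019, 0.1739]
tcp_rot: [-2.253, -2.184, -0.112]
wrist_force: [0.2, 0.1, -0.4]
width: 0.151
grip_force: 39.4
```

Emit:
move_arm(
  series=[0,-3.23,1.61,0.34,2.79,-2.56,-9.19,0,0,0,0,0,0,0],
)

```text
time: 22.72
tool_pos: [0.5491, -0.0343, 0.1691]
tcp_rot: [2.08, 2.354, 0.01]
wrist_force: [-0.3, -0.1, -0.9]
width: 0.15
grip_force: 39.4
```

```bash
python3 - <<'E'
from h import *
s=read_state();print(s['q'],s['width'],s['tool_pos'],s['grip_force'])
g=flat(BOX,(0,.012,0))
s=rows(2,[g[0],g[1],.17],down(YB),0)
s=rows(4,[g[0],g[1],.01],down(YB),0,s)
a=read_camera("side")[120:270,230:380];b=read_camera("wrist")
cv2.imwrite("pics/p6.png",np.hstack([cv2.resize(a,(390,390),interpolation=cv2.INTER_CUBIC),cv2.resize(b,(410,390))])[:,:,::-1])
E
```

```text
[-0.111   0.0602  1.9268  0.0056  1.1507 -0.2368] 0.14995097586436082 [ 0.5491 -0.0343  0.1691] 39.42666471004486
[0,-0.05,0.11,-0.05,0.14,-0.11,-0.63,  0,-0.05,0.11,-0.05,0.14,-0.11,-0.63]
[0,0,0,4,0,0,0,  0,0,0,4,0,0,0,  0,0,0,4,0,0,0,  0,0,0,4,0,0,0]
```

View pics/p6.png

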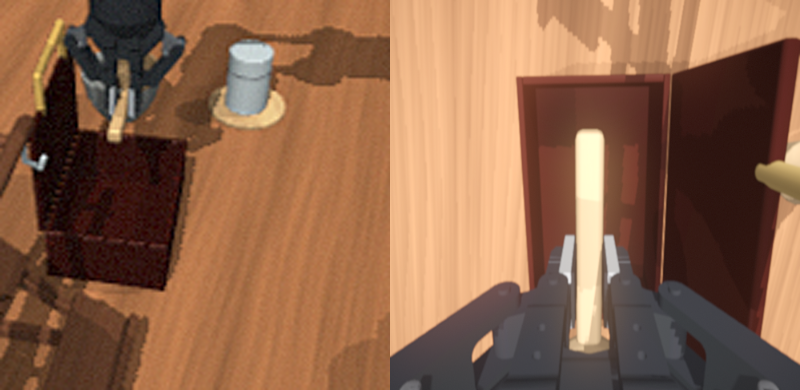

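The scoop is held and level over the open box; its handle at (590,240) is parallel to the walls and the lid stands open. I'll lower it.

Emit:
move_arm(
  series=[0,-0.1,0.22,0,0.28,-0.22,-1.26,0,0,0,4.5,0,0,0,0,0,0,4.5,0,0,0,0,0,0,4,0,0,0,0,0,0,2,0,0,0],
)

```text
time: 23.45
tool_pos: [0.5484, -0.0325, 0.0187]
tcp_rot: [-2.05, -2.379, -0.001]
wrist_force: [0.8, -0.0, -1.9]
width: 0.152
grip_force: 39.4
```

Emit:
move_arm(
  series=[0,0,0,0,0,0,0,0,0,0,1,0,0,0,0,0,0,0,0,0,0],
)

```text
time: 23.82
tool_pos: [0.5511, -0.0332, 0.0115]
tcp_rot: [2.05, 2.377, 0.004]
wrist_force: [-0.2, -0.7, -1.6]
width: 0.15
grip_force: 39.4
```

Emit:
move_arm(
  series=[0,0,0,0.6,0,0,0,0,0,0,0.5,0,0,0,0,0,0,0.4,0,0,0,0,0,0,0,0,0,0],
)

```text
time: 24.32
tool_pos: [0.5504, -0.0333, -0.0045]
tcp_rot: [2.052, 2.378, 0.003]
wrist_force: [-0.1, 0.3, -0.4]
width: 0.151
grip_force: 39.4
```

Emit:
move_arm(
  series=[0,0,0,0.2,0,0,0,0,0,0,0.1,0,0,0,0,0,0,0,0,0,0],
)

```text
time: 24.7
tool_pos: [0.5509, -0.0334, -0.007]
tcp_rot: [2.051, 2.378, 0.004]
wrist_force: [0.4, 0.8, -1.9]
width: 0.152
grip_force: 39.4
```

Emit:
move_arm(
  series=[0,0,0,0.2,0,0,0,0,0,0,0.1,0,0,0,0,0,0,0,0,0,0],
)

```text
time: 25.08
tool_pos: [0.5513, -0.0334, -0.008]
tcp_rot: [2.051, 2.378, 0.004]
wrist_force: [-5.2, 1.3, 12.7]
width: 0.154
grip_force: 41.2
```

Emit:
move_arm(
  series=[3.2,0,0,0,0,0,0,3.2,0,0,0,0,0,0,3.2,0,0,0,0,0,0,3.2,0,0,-0.5,0,0,0],
)

```text
time: 25.58
tool_pos: [0.5503, -0.0333, -0.0054]
tcp_rot: [2.052, 2.378, 0.002]
wrist_force: [-0.0, -0.2, -0.0]
width: 0.375
grip_force: 0.0
```

Emit:
move_arm(
  series=[3.2,0,0,-3,0,0,0,3.2,0,0,-5,0,0,0,3.2,0,0,-5,0,0,0,3.2,0,0,0,0,0,0],
)

```text
time: 26.08
tool_pos: [0.5549, -0.0339, 0.1309]
tcp_rot: [2.045, 2.371, 0.013]
wrist_force: [0.9, -0.4, -0.3]
width: 0.378
grip_force: 0.0
```

```bash
python3 - <<'E'
from h import *
s=read_state();print(s['time'],s['tool_pos'],s['width'],s['wrist_force'])
# brightness check: scoop in box? wrist view segmentation
c=calibration("wrist");w=read_camera("wrist")
for z,pts in((.022,[(0,.07),(0,.02)]),(.032,[(0,-.05)])):
  for x,y in pts:
    for dx in(-.03,0,.03):
        u=cv2.projectPoints(flat(BOX,(x+dx,y,z)).reshape(1,3),c["rvec"],c["tvec"],c["camera_matrix"],None)[0].ravel().round().astype(int)
        print(x+dx,y,u,w[u[1],u[0]] if 0<=u[1]<384 and 0<=u[0]<512 else None)
# path to close: bar at open position (box x -.0+..)
E
```

```text
26.075 [ 0.5549 -0.0339  0.1309] 0.3778296427850491 [ 0.9292 -0.3645 -0.3233]
-0.03 0.07 [203 111] [89 49 41]
0 0.07 [242 111] [131  99  76]
0.03 0.07 [281 111] [98 52 43]
-0.03 0.02 [205 175] [116  61  48]
0 0.02 [242 175] [255 251 210]
0.03 0.02 [279 175] [105  62  47]
-0.03 -0.05 [206 259] [90 70 59]
0 -0.05 [242 259] [255 255 217]
0.03 -0.05 [278 259] [129  80  59]
```

```bash
python3 - <<'E'
from h import *
p,r=now()
s=rows(3,[.551,-.034,.295],down(YB),3.4);s=rows(2,[.634,-.0365,.295],down(YB),3.4,s);s=rows(3,[.634,-.0365,.2175],down(YB),3.4,s)
f=lambda a:np.array([-.18*np.cos(a)+.004*np.sin(a),.18*np.sin(a)+.004*np.cos(a)])
A=np.linspace(1.6,0,16)
for i in (0,5,10):print(",  ".join("0,0,%.2f,%.2f,0,0,0"%tuple((f(b)-f(a))*[100,-100]) for a,b in zip(A[i:i+5],A[i+1:i+6])))
E
```

```text
[3.4,-0.01,-0.01,-5.56,0.16,0.02,0.03,  3.4,-0.01,-0.03,-5.56,0.16,0.02,0.03,  3.4,0,-0.05,-5.56,0.16,0.02,0.03]
[3.4,-0.73,4.09,0,0,0,0,  3.4,-0.73,4.09,0,0,0,0]
[3.4,0,0,2.58,0,0,0,  3.4,0,0,2.58,0,0,0,  3.4,0,0,2.58,0,0,0]
0,0,-1.92,0.00,0,0,0,  0,0,-1.91,0.21,0,0,0,  0,0,-1.88,0.41,0,0,0,  0,0,-1.82,0.61,0,0,0,  0,0,-1.75,0.80,0,0,0
0,0,-1.65,0.98,0,0,0,  0,0,-1.54,1.15,0,0,0,  0,0,-1.41,1.31,0,0,0,  0,0,-1.26,1.45,0,0,0,  0,0,-1.10,1.57,0,0,0
0,0,-0.92,1.68,0,0,0,  0,0,-0.74,1.77,0,0,0,  0,0,-0.55,1.84,0,0,0,  0,0,-0.35,1.89,0,0,0,  0,0,-0.14,1.91,0,0,0
```

Emit:
move_arm(
  series=[3.4,0,0,-5.5,0,0,0,3.4,0,0,-5.5,0,0,0,3.4,0,0,-5.5,0,0,0,3.4,-0.73,4.1,0,0,0,0,3.4,-0.73,4.1,0,0,0,0],
  grip_force=25,
)

```text
time: 26.75
tool_pos: [0.634, -0.036, 0.2901]
tcp_rot: [2.051, 2.378, 0.004]
wrist_force: [-0.4, -0.2, -0.3]
width: 0.401
grip_force: 0.0
```

Emit:
move_arm(
  series=[3.4,0,0,0,0,0,0,3.4,0,0,0,0,0,0,3.4,0,0,0,0,0,0],
)

```text
time: 27.12
tool_pos: [0.6322, -0.0359, 0.2896]
tcp_rot: [2.052, 2.379, 0.002]
wrist_force: [0.2, -0.0, -0.6]
width: 0.397
grip_force: 0.0
```

```bash
python3 - <<'E'
from h import *
print(now()[0],read_state()['width'])
s=rows(3,[.634,-.0365,.2175],down(YB),3.4)
E
```

```text
[ 0.6322 -0.0359  0.2896] 0.3970842036462815
[3.4,-0.03,0.05,2.4,0.02,-0.01,0.03,  3.4,-0.03,0.05,2.4,0.02,-0.01,0.03,  3.4,-0.03,0.06,2.4,0.02,-0.01,0.03]
```

Emit:
move_arm(
  series=[3.4,0,0.1,2.4,0,0,0,3.4,0,0.05,2.4,0,0,0,3.4,0,0,2.4,0,0,0,3.4,0,0,0,0,0,0],
)

```text
time: 27.62
tool_pos: [0.6325, -0.0355, 0.216]
tcp_rot: [-2.051, -2.377, 0.001]
wrist_force: [0.3, 0.2, 0.2]
width: 0.397
grip_force: 0.0
```

Emit:
move_arm(
  series=[0,0,0,0,0,0,0,0,0,0,0,0,0,0,0,0,0,0,0,0,0,0,0,0,0,0,0,0],
)

```text
time: 28.12
tool_pos: [0.6359, -0.0358, 0.22]
tcp_rot: [2.05, 2.376, 0.006]
wrist_force: [-0.8, 0.3, 5.4]
width: 0.104
grip_force: 25.3
```

Bar gripped. I'll swing the lid shut.

Emit:
move_arm(
  series=[0,0,-1.92,0,0,0,0,0,0,-1.91,0.21,0,0,0,0,0,-1.88,0.41,0,0,0,0,0,-1.82,0.61,0,0,0,0,0,-1.75,0.8,0,0,0],
)

```text
time: 28.75
tool_pos: [0.5442, -0.0485, 0.1988]
tcp_rot: [2.05, 2.376, 0.009]
wrist_force: [1.3, 3.0, 1.5]
width: 0.105
grip_force: 26.1
```

Emit:
move_arm(
  series=[0,0,-1.65,0.98,0,0,0,0,0,-1.54,1.15,0,0,0,0,0,-1.41,1.31,0,0,0,0,0,-1.26,1.45,0,0,0,0,0,-1.1,1.57,0,0,0],
)

```text
time: 29.38
tool_pos: [0.4745, -0.0582, 0.1328]
tcp_rot: [2.052, 2.378, 0.008]
wrist_force: [2.1, 6.3, 0.5]
width: 0.105
grip_force: 27.2
```

Emit:
move_arm(
  series=[0,0,-0.92,1.68,0,0,0,0,0,-0.74,1.77,0,0,0,0,0,-0.55,1.84,0,0,0,0,0,-0.35,1.6,0,0,0,0,0,0,0,0,0,0],
)

```text
time: 30.0
tool_pos: [0.4487, -0.0621, 0.0624]
tcp_rot: [-2.052, -2.377, -0.005]
wrist_force: [1.0, 5.3, -2.4]
width: 0.106
grip_force: 27.6
```

Emit:
move_arm(
  series=[0,0,-0.12,1,0,0,0,0,0,-0.1,0.9,0,0,0,0,0,0,0,0,0,0],
)

```text
time: 30.38
tool_pos: [0.4469, -0.0624, 0.0439]
tcp_rot: [-2.053, -2.378, -0.005]
wrist_force: [0.6, 6.3, -1.9]
width: 0.105
grip_force: 27.8
```

Emit:
move_arm(
  series=[0,0,0,0.3,0,0,0,0,0,0,0.2,0,0,0,0,0,0,0,0,0,0],
)

```text
time: 30.75
tool_pos: [0.4467, -0.0625, 0.0392]
tcp_rot: [-2.053, -2.378, -0.005]
wrist_force: [-0.3, 5.1, -1.6]
width: 0.106
grip_force: 27.9
```

Emit:
move_arm(
  series=[0,0,0,0.3,0,0,0,0,0,0,0,0,0,0],
)

```text
time: 31.0
tool_pos: [0.4467, -0.0625, 0.0379]
tcp_rot: [-2.052, -2.377, -0.004]
wrist_force: [-7.8, 5.0, 13.2]
width: 0.102
grip_force: 29.4
```

Emit:
move_arm(
  series=[0,0,0,0.2,0,0,0,0,0,0,0,0,0,0],
)

```text
time: 31.25
tool_pos: [0.4467, -0.0625, 0.0376]
tcp_rot: [-2.051, -2.377, -0.003]
wrist_force: [-13.1, 6.6, 28.7]
width: 0.105
grip_force: 30.7
```

The lid is at its stop (29 N up). I'll release, rise and check numerically.

Emit:
move_arm(
  series=[0,0,0,-0.4,0,0,0,3.2,0,0,0,0,0,0,3.2,0,0,0,0,0,0,3.2,0,0,0,0,0,0],
)

```text
time: 31.75
tool_pos: [0.4474, -0.0637, 0.0387]
tcp_rot: [2.051, 2.378, 0.003]
wrist_force: [-0.6, 0.4, 0.8]
width: 0.376
grip_force: 0.0
```

Emit:
move_arm(
  series=[3.2,0,0,-3,0,0,0,3.2,0,0,-5,0,0,0,3.2,0,0,-5,0,0,0,3.2,0,0,-5,0,0,0,3.2,0,0,0,0,0,0],
)

```text
time: 32.38
tool_pos: [0.4504, -0.0645, 0.2241]
tcp_rot: [2.045, 2.371, 0.011]
wrist_force: [0.5, -0.5, -1.1]
width: 0.375
grip_force: 0.0
```

```bash
python3 - <<'E'
from h import *
s=read_state();print(s['time'],s['tool_pos'],s['width'],s['wrist_force'])
# compare lid/caddy region with earlier pictures: initial side image (lid) 
old=cv2.imread("pics/side1.png")[:,:,::-1];im=read_camera("side")
new=cv2.resize(im[130:280,150:350],None,fx=4,fy=4,interpolation=cv2.INTER_CUBIC)
best=[]
T=old[285:410,385:600]  # y+ end wall with lid seam
r=cv2.matchTemplate(new[255:440,355:630],T,cv2.TM_CCOEFF_NORMED);_,v,_,l=cv2.minMaxLoc(r);print("seam",v,l,"(30,30 = same)")
T=old[190:315,570:670];r=cv2.matchTemplate(new[160:345,540:700],T,cv2.TM_CCOEFF_NORMED);_,v,_,l=cv2.minMaxLoc(r);print("bar",v,l)
E
```

```text
32.375 [ 0.4504 -0.0645  0.2241] 0.3747425956282194 [ 0.5028 -0.5189 -1.098 ]
seam 0.9691785573959351 (30, 30) (30,30 = same)
bar 0.9756635427474976 (30, 29)
```

```bash
python3 -c "
from workcell import *
print(finish_job())"
```

```text
the job is handed in; nothing more can be done
None
```

The job is handed in at about 32 s of the 72 s limit. The caddy stands upright on the stand, the round scoop is in the box, and the lid is shut. Camera checks confirmed the caddy right after I set it down, the scoop's position in the box, and the closed lid, but no verdict came back. The reported TCP put the fingertips 23.5 mm too far forward, so the first try at the bar closed above it and I corrected for that.

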